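Pick out the spring latch with the right release force and fit it to the enclosure door

TASK

Only one of the three push-button latches in the tray is fit for use: its button gives way with a click at between 6 and 12 N, while another is too weak and the third too stiff. Find it by pushing the buttons down through the click where the latches stand, never with more than 25 N (one that has not clicked at about 12 N is too stiff: stop there), and set it fully home in the latch seat of the door, upright, its bolt pointing out over the free edge. Then check the fitted latch by pushing its button through the click again, and let go; leave the other two latches in their pockets and the other things on the bench where they are.

Things in the scene. Friction and masses are not known exactly. Their poses are not given: they have to be found in the camera images.
- latch_1: one of three look-alike steel push-button spring latches, in any order, loose in a tray pocket, 0.16 to 0.32 kg: housing 60 (x) x 34 (y) x 46 mm (z), origin at the centre of its underside, z up; sprung bolt 13 mm out of its +x end at 28 mm height, two small screws on top at that end. Grip across y by the two long faces, fingertips 12 mm or more above the underside
- latch_2: one of three look-alike steel push-button spring latches, in any order, loose in a tray pocket, 0.16 to 0.32 kg: housing 60 (x) x 34 (y) x 46 mm (z), origin at the centre of its underside, z up; sprung bolt 13 mm out of its +x end at 28 mm height, two small screws on top at that end. Grip across y by the two long faces, fingertips 12 mm or more above the underside
- latch_3: one of three look-alike steel push-button spring latches, in any order, loose in a tray pocket, 0.16 to 0.32 kg: housing 60 (x) x 34 (y) x 46 mm (z), origin at the centre of its underside, z up; sprung bolt 13 mm out of its +x end at 28 mm height, two small screws on top at that end. Grip across y by the two long faces, fingertips 12 mm or more above the underside
- latch_1_button: round button on top of latch_1, 20 mm across, 12 mm from the middle away from the bolt; origin at its underside, 46 mm above the latch's at rest; flat top 16 mm higher. Pushed straight down, force climbs for 5 mm, drops as the bolt lets go (the click, by 7 mm) and rises at a cushioned stop from 8 mm (about 7 N/mm); springs back. One latch clicks at 6-12 N, one below 5 N, one not under 25 N
- latch_2_button: round button on top of latch_2, 20 mm across, 12 mm from the middle away from the bolt; origin at its underside, 46 mm above the latch's at rest; flat top 16 mm higher. Pushed straight down, force climbs for 5 mm, drops as the bolt lets go (the click, by 7 mm) and rises at a cushioned stop from 8 mm (about 7 N/mm); springs back. One latch clicks at 6-12 N, one below 5 N, one not under 25 N
- latch_3_button: round button on top of latch_3, 20 mm across, 12 mm from the middle away from the bolt; origin at its underside, 46 mm above the latch's at rest; flat top 16 mm higher. Pushed straight down, force climbs for 5 mm, drops as the bolt lets go (the click, by 7 mm) and rises at a cushioned stop from 8 mm (about 7 N/mm); springs back. One latch clicks at 6-12 N, one below 5 N, one not under 25 N
- tray: fixed grey plastic stores tray, 92 (x) x 252 (y) x 14 mm, origin at the centre of its underside; three pockets 63 x 37 mm, 8 mm deep, in a row along y at -84, 0 and +84 mm, floors at 6 mm height, a latch in each with its bolt towards the tray's +x; 47 mm free between pockets
- door: fixed sheet-steel enclosure door, 200 (x) x 220 (y) mm, lying inside face up, folded rim 16 mm high all round; origin on the underside, 76 mm from its free edge (+x side), midway along y; two hinge barrels at the opposite (-x) edge
- seat (a point): centre of the floor of the latch seat on the door, beside the free edge; the seat is a steel block 84 (x) x 58 (y) mm with a pocket 62.4 (x) x 36.4 (y) mm, 8 mm deep, 2 mm chamfer round its mouth; the point's floor lies 7 mm above the table, its x points square out over the free edge, z up
- foot: loose steel machine foot, disc 80 mm across with an upright stud, 95 mm high, origin under its centre; leave alone
- jar: loose clear jar, 60 mm across, 70 mm high, origin under its centre; leave alone
- driver: loose screwdriver, 200 mm long, lying, origin near its middle; leave alone
Things that resemble listed ones, but are neither listed nor needed, are in the scene too. Leave any pink or yellow look-alike of the latch_2 alone.

How it is judged:
By the outcome, as a careful person would: the job done as asked, in the order asked, and still so for the second after the job is handed in, with the robot touching nothing.
It also fails if it takes over 67 s, if anything falls off the work surface, if the arm or the gripper's body presses on something with over 40 N, if the wrist force passes 120 N, or if a joint passes its speed limit or range.

ROBOT

A 7-joint arm with a two-finger parallel gripper is mounted at the origin on the work surface. World frame = base frame: x ahead of the robot, y to its left, z up, the work surface at z = 0. Lengths are in m, angles in degrees, forces in N, time in s.
With the tool pointing down it reaches from about 0.35 to 0.9 m from the base axis. Payload 7.2 kg.
Tool frame: the origin (TCP) lies at the very end of the fingers, on their centre line; the grasp point (between the pads) lies ctrl.pinch_z behind it (ctrl.pinch_z is the distance from the TCP to the grasp point, in m); y points along the fingers, x is the direction in which the jaws open and shut, and the axes are right-handed (so a half turn about y gives the same grasp; the last joint's range is limited). The gripper opens to 85 mm and grips with 20 to 120 N. Pads are 22 mm wide; open, the fingers measure 114 mm over their backs; the gripper's body (76 mm by 85 mm) begins 54 mm behind the grasp point. The pads swing forward as they close: fully open they stand 13 mm farther back than shut.
Start: joints at [72.983, 23.554, -0.728, 91.456, 0.321, 64.991, -4.71], TCP at [0.142, -0.609, 0.231] pointing down, gripper open.
Joint ranges: [-169.25, 169.25], [-16.82, 113.86], [-84.01, 82.57], [7.8, 145.47], [-59.2, 239.2], [7.22, 106.19], [-163.78, 163.78]. Speed limits (degrees/s): [136.94, 136.94, 172.46, 172.46, 180, 180, 180].

INTERFACE

Orientations are given as [roll, pitch, yaw] about the fixed x, y, z axes, in that order (R = Rz(yaw) Ry(pitch) Rx(roll)).
In Python, from station import ctrl, get_image, nets gives the robot as it stands. The module is installed in compiled form; this text tells all that it offers.
- The arm moves only by the tool play_rows, never from a script. Its argument "rows" is a list of rows, each a list of 7 numbers: the turn, a rotation vector about the tool's x, y, z in rad, then the shift along the tool's x, y, z in m, then the finger opening in m, from 0 to 0.0854. In form: [[ax, ay, az, dx, dy, dz, jaw], ...]. A call has 1 to 8 rows; each row shifts and turns the commanded pose from where the row before left it, along the tool's axes as they then stand; what a row does not reach is not made up. A row lasts 1/10 s, in which the tool goes at most 50 mm and 8.59 degrees, less where a joint would pass 70% of its speed; a pose out of reach is approached as far as the arm can. A call with a gripper value outside its range is refused whole. The fingers move at their own pace and stop on an object; "newtons" is the grip in N (left out, the last holds). Time passes only in rows, so rows that do not move let the fingers close. It gives the time, the measured TCP pose, the force and the opening at its end, in the units of the state.
- ctrl.state(): the state, without advancing time (a new reading comes with each control period).
- get_image(name): name is "scene" or "top" or "wrist"; returns a dict with "pixels" (420x560x3 uint8, red, green, blue), "range_z" (420x560 float32, m along the optical axis (not along the pixel's ray), 0 where there is no reading), "fx", "fy", "cx", "cy" (pixels), "view" (4x4, takes a point from world to camera coordinates). Camera axes: x right, y down, z forward; pixel columns grow to the right and rows downward; lengths in m; the calibration is good to about 2 mm. The wrist camera is an equidistant fisheye: a pixel r from the principal point sees the ray r / f radians off the axis. A picture is of the moment at which its call begins.
- ctrl.close_job(): hands the job in, once; it reports no verdict.
Trained networks look in the newest picture that a camera, given by its name, has taken for a name from the list of things; names that differ only in an ending like _2 or _b are one class to them, and where a whole thing is asked for, a point or a joint stands for the part that bears it (a point fixed in the world has none). Each returns a list of dicts, best first, with "score" (0 to 1); they miss things now and then, are a little off and sometimes report something else, mostly with a low value. They report only what shows in the picture. A call takes as long as a camera call. They do not tell look-alikes from the thing itself.
- nets.boxes_of(camera, name): "rect" ([left, top, right, bottom] in pixels, round what is visible of it).
The state is a dict: "t": time; "q": joint angles; "joint_velocities": joint speeds; "tau": joint torques, N m; "eef_pos": TCP position; "eef_rot": TCP orientation; "ft_force": force on the tool from outside, world axes, zero at the start; "wrist_torque": the same for the moment, N m; "finger_gap": opening from 0.0 (shut) to 1.0 (fully open).
Only numpy, scipy, OpenCV 4.12 (cv2) and the standard library are available. Lean on these libraries where they do the work, as an engineer would, in place of code of your own. Each camera call takes 0.05 s, during which the arm holds its last target.

## Working session

There is one attempt and no reset: what is moved stays moved. The work goes in short steps, Python scripts to look and compute and a tool call to move; the robot and the scene stay as the last step left them, time stands still between calls to the robot, and variables do not carry over. Pictures are saved under pics/ and viewed, and the job is handed in when it is done.

Besides the shell and the picture viewer there is one more tool, called after ">>>" as name(argument=value, ...) on one line, values as JSON. play_rows: Moves the arm, as the interface text tells. Its arguments: {"type":"object","properties":{"rows":{"type":"array"},"newtons":{"type":"number"}},"required":["rows"]}

```bash
mkdir -p pics
cat > h.py <<'E'
from station import ctrl,get_image,nets
import numpy as np,cv2
from scipy.spatial.transform import Rotation as R
def save(im,n,crop=None,s=1):
    p=im["pixels"][:,:,::-1]
    if crop: p=p[crop[1]:crop[3],crop[0]:crop[2]]
    cv2.imwrite("pics/"+n+".png",cv2.resize(p,None,fx=s,fy=s,interpolation=cv2.INTER_CUBIC))
def world(im,u,v,z=None):
    # pinhole; z=given depth
    u=np.asarray(u,float);v=np.asarray(v,float)
    if z is None: z=im["range_z"][v.astype(int),u.astype(int)]
    c=np.stack([(u-im["cx"])/im["fx"]*z,(v-im["cy"])/im["fy"]*z,z],-1)
    T=np.linalg.inv(im["view"]); return c@T[:3,:3].T+T[:3,3]
E
python3 - <<'E'
from h import *
s=ctrl.state();print({k:np.round(v,3) for k,v in s.items()},ctrl.pinch_z)
for n in ["scene","top"]:
    im=get_image(n);save(im,n+"0",s=1.4);np.savez(n+"0.npz",**im)
    print(n,im["fx"],im["cx"],im["cy"],np.round(im["view"],3).tolist())
    for k in ["latch_1","latch_1_button","tray","door","foot","jar","driver"]:
        print(k,[(np.round(d["rect"]).tolist(),round(d["score"],2)) for d in nets.boxes_of(n,k)])
E
```

```text
{'t': np.float64(0.0), 'q': array([72.984, 23.602, -0.73 , 91.507,  0.322, 64.991, -4.71 ]), 'joint_velocities': array([-0.024,  0.104,  0.069, -0.08 ,  0.001,  0.037, -0.033]), 'tau': array([-0.0000e+00, -6.0063e+01,  6.8300e-01, -2.9941e+01,  1.4000e-02,
        1.1000e-02,  0.0000e+00]), 'eef_pos': array([ 0.142, -0.608,  0.23 ]), 'eef_rot': array([-90.007,   0.097, -76.888]), 'ft_force': array([-1.219,  0.204, -0.016]), 'wrist_torque': array([-0.04 ,  0.038, -0.012]), 'finger_gap': np.float64(1.002)} 0.0187
scene 411.7667102023403 276.42287733709463 216.564687498977 [[0.283, 0.959, -0.003, -0.154], [0.831, -0.247, -0.499, -0.478], [-0.479, 0.139, -0.867, 1.451], [0.0, 0.0, 0.0, 1.0]]
latch_1 [([239.0, 196.0, 255.0, 222.0], 0.88), ([196.0, 166.0, 219.0, 185.0], 0.78), ([208.0, 202.0, 223.0, 230.0], 0.71), ([207.0, 248.0, 233.0, 274.0], 0.63)]
latch_1_button [([209.0, 203.0, 228.0, 230.0], 0.38), ([238.0, 201.0, 248.0, 207.0], 0.25)]
tray []
door [([283.0, 146.0, 383.0, 225.0], 0.57)]
foot [([291.0, 252.0, 322.0, 281.0], 0.74)]
jar [([146.0, 275.0, 176.0, 305.0], 0.95), ([174.0, 194.0, 262.0, 245.0], 0.59), ([290.0, 251.0, 324.0, 279.0], 0.34)]
driver [([400.0, 197.0, 434.0, 254.0], 0.76)]
top 449.95168314020344 275.7433742973436 217.61603679769667 [[-0.029, -0.999, -0.029, 0.023], [-0.994, 0.032, -0.104, 0.62], [0.105, 0.025, -0.994, 1.036], [0.0, 0.0, 0.0, 1.0]]
latch_1 [([342.0, 230.0, 358.0, 266.0], 0.85), ([341.0, 296.0, 366.0, 328.0], 0.8), ([308.0, 229.0, 326.0, 263.0], 0.65), ([351.0, 250.0, 358.0, 263.0], 0.64), ([342.0, 182.0, 374.0, 208.0], 0.59), ([380.0, 234.0, 399.0, 259.0], 0.58)]
latch_1_button [([387.0, 251.0, 392.0, 258.0], 0.56)]
tray []
door [([161.0, 216.0, 256.0, 316.0], 0.76)]
foot [([250.0, 153.0, 283.0, 185.0], 0.82)]
jar [([410.0, 161.0, 443.0, 193.0], 0.92)]
driver [([130.0, 148.0, 138.0, 224.0], 0.64)]
```

View pics/top0.png

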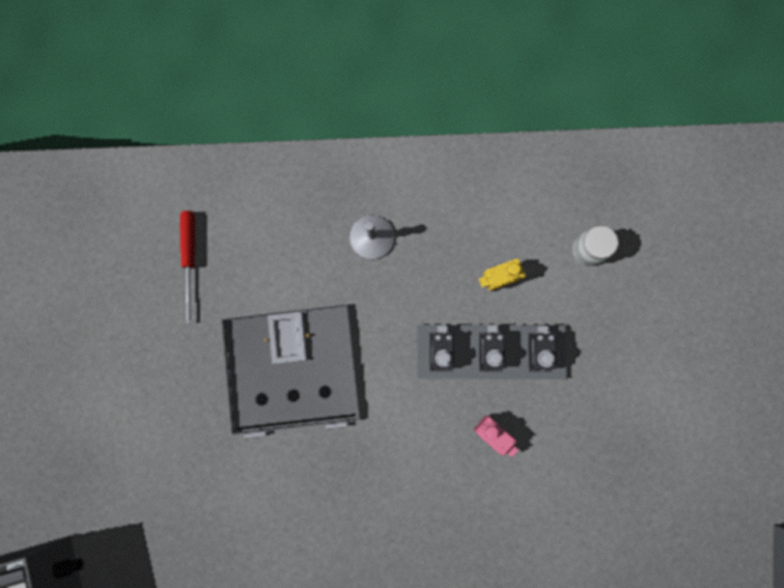

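View pics/scene0.png

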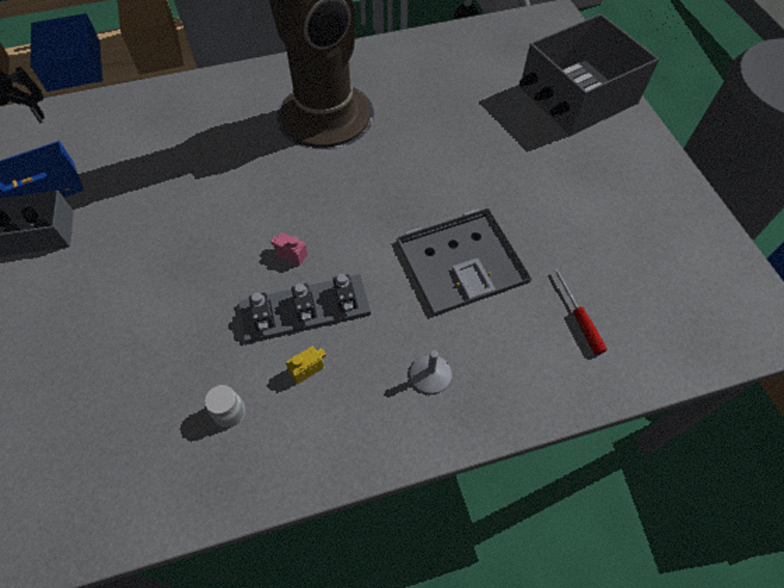

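Run:
```python
from h import *
im=dict(np.load("top0.npz"));save(im,"top0a",(290,170,410,340),s=3.5)
save(im,"top0b",(150,205,270,330),s=4.5)
```

```text
(no output)
```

View crops.

View pics/top0a.png

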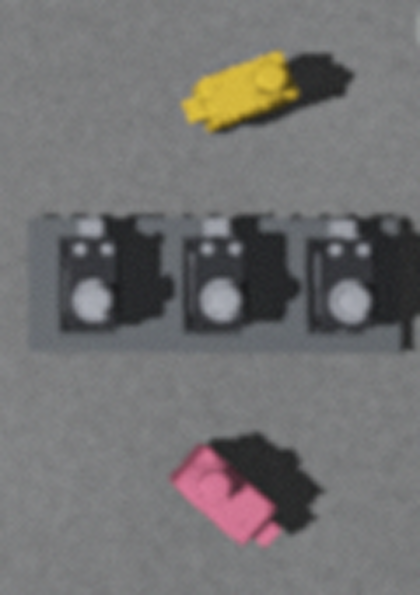

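View pics/top0b.png

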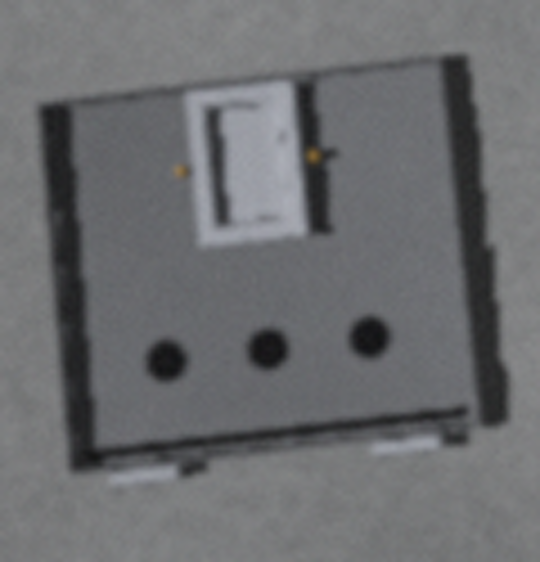

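Run:
```python
from h import *
im=dict(np.load("top0.npz"))
v,u=np.mgrid[0:420,0:560]
P=world(im,u,v)
np.save("P.npy",P)
# buttons: points with z>0.055 in tray region
m=(P[...,2]>0.055)&(u>290)&(u<410)&(v>225)&(v<275)
n,l,st,c=cv2.connectedComponentsWithStats(m.astype(np.uint8))
for i in range(1,n):
    if st[i,4]>5: q=P[l==i];print(st[i],np.round(np.median(q,0),4),np.round(q.min(0),4),np.round(q.max(0),4))
# tray region height
m=(P[...,2]>0.007)&(u>290)&(u<410)&(v>228)&(v<275)
q=P[m];print(np.round(cv2.minAreaRect(q[:,:2].astype(np.float32)*1000),2) if 0 else cv2.minAreaRect((q[:,:2]*1000).astype(np.float32)))
m=(P[...,2]>0.01)&(u>150)&(u<265)&(v>210)&(v<312)
q=P[m];print(cv2.minAreaRect((q[:,:2]*1000).astype(np.float32)),np.percentile(q[:,2],[5,50,95]))
print(np.round(P[236:250,205,:],3), np.round(P[380//1,300],4))
```

```text
[347 249  12  13  88] [ 0.5255 -0.1698  0.0667] [ 0.5078 -0.183   0.0551] [ 0.5395 -0.0235  1.0954]
[385 249  11  12  82] [ 0.523  -0.2533  0.0676] [ 0.5078 -0.2662  0.0551] [ 0.5372 -0.0235  1.0954]
[311 250  12  12  82] [ 0.528  -0.0865  0.0669] [ 0.5078 -0.0985  0.0551] [ 0.54   -0.0235  1.0954]
((539.4354858398438, -161.1731719970703), (273.5096740722656, 95.9167251586914), 88.36505889892578)
((517.2881469726562, 131.63609313964844), (208.87974548339844, 307.42327880859375), 4.908557415008545) [0.0107504  0.01498656 0.01957408]
[[0.584 0.178 0.004]
 [0.581 0.178 0.007]
 [0.579 0.178 0.006]
 [0.576 0.177 0.01 ]
 [0.573 0.177 0.01 ]
 [0.571 0.179 0.003]
 [0.569 0.178 0.008]
 [0.566 0.177 0.011]
 [0.564 0.178 0.005]
 [0.561 0.177 0.01 ]
 [0.559 0.178 0.007]
 [0.557 0.178 0.006]
 [0.554 0.179 0.005]
 [0.552 0.178 0.009]] [ 0.2372 -0.0415 -0.    ]
```

>>> play_rows(rows=[[0,0.129,0,0,0,0,0],[0,0.129,0,0,0,0,0],[0,0,0,-0.03,0,0.03,0],[0,0,0,-0.03,0,0.03,0],[0,0,0,-0.03,0,0.03,0],[0,0,0,-0.03,0,0.03,0],[0,0,0,-0.03,0,0.03,0],[0,0,0,-0.03,0,0.03,0]], newtons=60)

```text
t: 1.6
eef_pos: [0.328, -0.4328, 0.2316]
eef_rot: [-90.0, -0.0, -91.7]
ft_force: [0.6, -0.7, -0.2]
finger_gap: -0.002
```

>>> play_rows(rows=[[0,0,0,-0.034,0,0.024,0],[0,0,0,-0.034,0,0.024,0],[0,0,0,-0.034,0,0.024,0],[0,0,0,-0.034,0,0.024,0],[0,0,0,-0.034,0,0.024,0],[0,0,0,-0.034,0,0.024,0],[0,0,0,-0.034,0,0.024,0],[0,0,0,0,0,0,0]])

```text
t: 2.4
eef_pos: [0.5053, -0.1948, 0.2316]
eef_rot: [-89.9, 0.2, -91.2]
ft_force: [0.5, 0.1, -1.1]
finger_gap: 0.001
```

Run:
```python
from h import *
im=get_image("wrist");save(im,"w1",s=1.4);np.savez("w1.npz",**im)
s=ctrl.state();print(im["fx"],im["cx"],im["cy"],np.round(im["view"],4).tolist(),s["t"],s["eef_pos"])
T=np.linalg.inv(im["view"]);print("campos",T[:3,3],"axis",T[:3,2])
```

```text
325.19226210127806 281.32074865222296 213.15615950301728 [[-0.0216, -0.9998, -0.0051, -0.1829], [-0.9513, 0.019, 0.3076, 0.4458], [-0.3075, 0.0115, -0.9515, 0.5384], [0.0, 0.0, 0.0, 1.0]] 2.45 [ 0.50345275 -0.19791088  0.23131983]
campos [ 0.5856872  -0.1975282   0.37420141] axis [-0.30745811  0.01150967 -0.95149201]
```

View pics/w1.png

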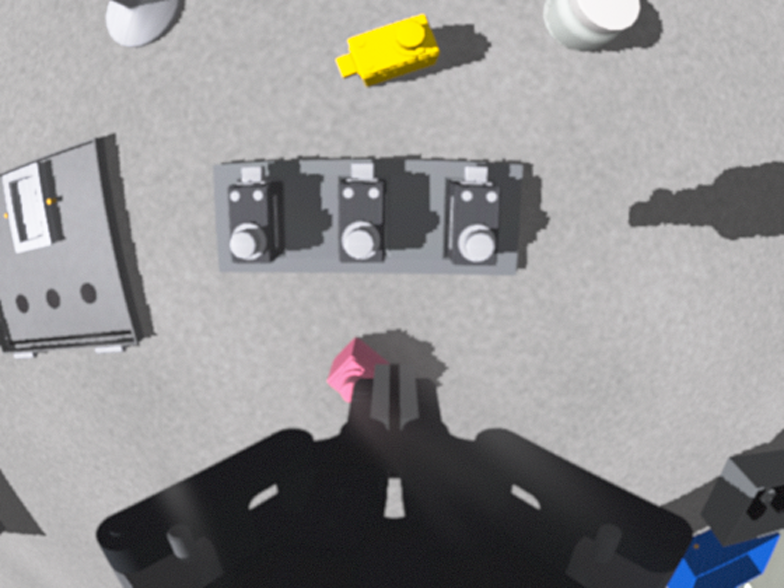

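```bash
cat >> h.py <<'E'
def wray(im,u,v):
    du=np.asarray(u,float)-im["cx"];dv=np.asarray(v,float)-im["cy"]
    r=np.hypot(du,dv)+1e-9;th=r/im["fx"]
    d=np.stack([np.sin(th)*du/r,np.sin(th)*dv/r,np.cos(th)],-1)
    T=np.linalg.inv(im["view"]);return d,T
def wcloud(im):
    v,u=np.mgrid[0:420,0:560];d,T=wray(im,u,v)
    c=d/d[...,2:]*im["range_z"][...,None]
    return c@T[:3,:3].T+T[:3,3]
def wplane(im,u,v,z):
    d,T=wray(im,u,v);w=d@T[:3,:3].T
    return T[:3,3]+w*((z-T[2,3])/w[...,2])[...,None]
E
python3 - <<'E'
from h import *
im=dict(np.load("w1.npz"));P=wcloud(im)
v,u=np.mgrid[0:420,0:560]
reg=(u>150)&(u<385)&(v>110)&(v<200)
m=(P[...,2]>0.062)&(P[...,2]<0.075)&reg
n,l,st,c=cv2.connectedComponentsWithStats(m.astype(np.uint8))
for i in range(1,n):
    if st[i,4]>20: q=P[l==i];print("btn",st[i],np.round(np.median(q,0),4),np.round((q.min(0)+q.max(0))/2,4),np.ptp(q,0).round(4))
m=(P[...,2]>0.045)&(P[...,2]<0.058)&reg
n,l,st,c=cv2.connectedComponentsWithStats(m.astype(np.uint8))
for i in range(1,n):
    if st[i,4]>60: q=P[l==i];print("top",st[i],np.round(np.median(q[:,2]),4),cv2.minAreaRect((q[:,:2]*1000).astype(np.float32)))
m=(P[...,2]>0.009)&(P[...,2]<0.019)&reg
q=P[m];print("tray",np.median(q[:,2]),cv2.minAreaRect((q[:,:2]*1000).astype(np.float32)))
print("table",np.median(P[210:240,150:200,2]))
# bright button tops by colour
g=im["pixels"].astype(int).mean(2);
m=(g>165)&reg&(v>155)
n,l,st,c=cv2.connectedComponentsWithStats(m.astype(np.uint8))
for i in range(1,n):
    if st[i,4]>60: print("bright",st[i],c[i],np.round(wplane(im,*c[i],0.068),4))
print(g[172,258],g[172,250],g[165,240])
save(im,"w1a",(140,100,400,210),3)
E
```

```text
btn [247 163  21  21 343] [ 0.5275 -0.1711  0.0679] [ 0.527  -0.1711  0.066 ] [0.0194 0.0193 0.008 ]
btn [165 164  19  21 301] [ 0.5297 -0.088   0.0681] [ 0.5293 -0.0874  0.066 ] [0.0193 0.0186 0.0079]
btn [332 166  21  20 322] [ 0.5241 -0.2534  0.0676] [ 0.5235 -0.2539  0.0661] [0.0192 0.0194 0.0079]
top [ 241  129   34   59 1570] 0.0521 ((538.876708984375, -170.60867309570312), (33.78125, 59.976646423339844), 88.48579406738281)
top [ 163  131   33   57 1394] 0.0522 ((541.52392578125, -87.21817016601562), (34.83534240722656, 59.503780364990234), 87.54981994628906)
top [ 322  131   36   59 1547] 0.0518 ((535.4713745117188, -254.6314697265625), (34.673770904541016, 60.55168914794922), 87.04470825195312)
tray 0.013982405770760375 ((537.9925537109375, -170.5485076904297), (253.24636840820312, 92.88418579101562), 88.02796173095703)
table 0.00040801175816540525
bright [ 151  156  234   44 2190] [237.59497717 188.2456621 ] [ 0.5131 -0.1518  0.068 ]
bright [244 158  24  27 438] [255.02054795 172.26484018] [ 0.5284 -0.1695  0.068 ]
bright [327 161  26  26 476] [339.18067227 174.18067227] [ 0.5252 -0.2506  0.068 ]
224.0 229.0 153.33333333333334
```

View pics/w1a.png

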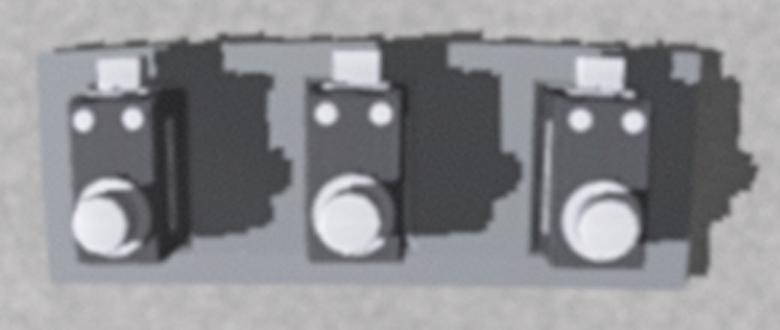

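>>> play_rows(rows=[[0,0,0,-0.0277,0,0.0227,0],[0,0,0,0,0.03,0,0],[0,0,0,0,0.04,0,0],[0,0,0,0,0.04,0,0],[0,0,0,0,0.03,0,0],[0,0,0,0,0.015,0,0],[0,0,0,0,0,0,0],[0,0,0,0,0,0,0]])

```text
t: 3.25
eef_pos: [0.5252, -0.175, 0.0767]
eef_rot: [-90.0, -0.0, -91.7]
ft_force: [0.5, 0.1, 0.3]
finger_gap: -0.005
```

>>> play_rows(rows=[[0,0,0,-0.004,0.004,0.0018,0],[0,0,0,0,0.004,0,0],[0,0,0,0,0.001,0,0],[0,0,0,0,0.001,0,0],[0,0,0,0,0,0,0]])

```text
t: 3.75
eef_pos: [0.5277, -0.1699, 0.067]
eef_rot: [-89.9, -0.0, -91.7]
ft_force: [-1.0, 1.8, 6.9]
finger_gap: -0.002
```

>>> play_rows(rows=[[0,0,0,0,0.001,0,0],[0,0,0,0,0,0,0]])

```text
t: 3.95
eef_pos: [0.5277, -0.1699, 0.0663]
eef_rot: [-89.9, -0.0, -91.7]
ft_force: [-2.6, 1.1, 10.1]
finger_gap: -0.001
```

>>> play_rows(rows=[[0,0,0,0,0.0005,0,0],[0,0,0,0,0,0,0]])

```text
t: 4.15
eef_pos: [0.5277, -0.1699, 0.066]
eef_rot: [-89.9, -0.0, -91.7]
ft_force: [-2.2, 1.3, 11.5]
finger_gap: 0.001
```

>>> play_rows(rows=[[0,0,0,0,-0.02,0,0],[0,0,0,-0.041,-0.006,0,0],[0,0,0,-0.041,0,-0.0006,0],[0,0,0,0,0.018,0,0],[0,0,0,0,0,0,0],[0,0,0,0,0,0,0]])

```text
t: 4.75
eef_pos: [0.5286, -0.0889, 0.0727]
eef_rot: [-90.1, -0.0, -91.7]
ft_force: [1.1, -0.6, -0.5]
finger_gap: -0.001
```

>>> play_rows(rows=[[0,0,0,0,0.003,0,0],[0,0,0,0,0.002,0,0],[0,0,0,0,0.001,0,0],[0,0,0,0,0,0,0]])

```text
t: 5.15
eef_pos: [0.5291, -0.0887, 0.0669]
eef_rot: [-90.0, -0.0, -91.7]
ft_force: [-0.2, -1.6, 1.0]
finger_gap: 0.004
```

>>> play_rows(rows=[[0,0,0,0,0.001,0,0],[0,0,0,0,0,0,0]])

```text
t: 5.35
eef_pos: [0.5291, -0.0884, 0.0659]
eef_rot: [-90.0, -0.0, -91.7]
ft_force: [0.1, -1.3, 2.2]
finger_gap: -0.0
```

>>> play_rows(rows=[[0,0,0,0,0.001,0,0],[0,0,0,0,0,0,0]])

```text
t: 5.55
eef_pos: [0.5291, -0.0883, 0.0648]
eef_rot: [-90.0, -0.0, -91.7]
ft_force: [0.0, -2.8, 3.6]
finger_gap: 0.005
```

>>> play_rows(rows=[[0,0,0,0,0.001,0,0],[0,0,0,0,0,0,0]])

```text
t: 5.75
eef_pos: [0.5291, -0.0882, 0.0638]
eef_rot: [-90.0, -0.0, -91.7]
ft_force: [0.2, -1.5, 3.9]
finger_gap: 0.001
```

>>> play_rows(rows=[[0,0,0,0,0.0007,0,0],[0,0,0,0,0,0,0]])

```text
t: 5.95
eef_pos: [0.5291, -0.0882, 0.0631]
eef_rot: [-90.0, -0.0, -91.7]
ft_force: [-0.2, -1.6, 3.7]
finger_gap: -0.001
```

>>> play_rows(rows=[[0,0,0,0,0.0007,0,0],[0,0,0,0,0,0,0]])

```text
t: 6.15
eef_pos: [0.5291, -0.0881, 0.0624]
eef_rot: [-90.0, 0.0, -91.7]
ft_force: [0.1, -1.0, 3.2]
finger_gap: -0.001
```

>>> play_rows(rows=[[0,0,0,0,0.001,0,0],[0,0,0,0,0,0,0]])

```text
t: 6.35
eef_pos: [0.5291, -0.088, 0.0613]
eef_rot: [-90.0, 0.0, -91.7]
ft_force: [-0.4, -1.5, 3.2]
finger_gap: -0.001
```

>>> play_rows(rows=[[0,0,0,0,0.001,0,0],[0,0,0,0,0,0,0]])

```text
t: 6.55
eef_pos: [0.5291, -0.0882, 0.0603]
eef_rot: [-90.0, -0.0, -91.7]
ft_force: [1.0, -2.6, 2.4]
finger_gap: 0.004
```

>>> play_rows(rows=[[0,0,0,0,-0.022,0,0],[0,0,0,0.036,-0.008,0,0],[0,0,0,0.046,0,-0.0004,0],[0,0,0,0.046,0,0,0],[0,0,0,0.0376,0,0,0],[0,0,0,0,0.018,0,0],[0,0,0,0,0,0,0],[0,0,0,0,0,0,0]])

```text
t: 7.35
eef_pos: [0.5234, -0.252, 0.0718]
eef_rot: [-90.1, 0.1, -91.6]
ft_force: [-0.5, 0.0, 0.4]
finger_gap: 0.002
```

>>> play_rows(rows=[[0,0,0,0.001,0.003,0,0],[0,0,0,0,0.002,0,0],[0,0,0,0,0.001,0,0],[0,0,0,0,0,0,0]])

```text
t: 7.75
eef_pos: [0.5243, -0.2539, 0.0668]
eef_rot: [-90.0, 0.0, -91.6]
ft_force: [-0.7, 1.3, 2.5]
finger_gap: 0.002
```

>>> play_rows(rows=[[0,0,0,0,0.001,0,0],[0,0,0,0,0,0,0]])

```text
t: 7.95
eef_pos: [0.5243, -0.2542, 0.0658]
eef_rot: [-89.9, 0.0, -91.6]
ft_force: [-0.1, 1.3, 4.6]
finger_gap: 0.002
```

>>> play_rows(rows=[[0,0,0,0,0.001,0,0],[0,0,0,0,0,0,0]])

```text
t: 8.15
eef_pos: [0.5243, -0.2543, 0.0649]
eef_rot: [-89.9, 0.0, -91.7]
ft_force: [-0.2, 2.0, 6.0]
finger_gap: 0.001
```

>>> play_rows(rows=[[0,0,0,0,0.0007,0,0],[0,0,0,0,0,0,0]])

```text
t: 8.35
eef_pos: [0.5243, -0.2542, 0.0643]
eef_rot: [-89.9, 0.0, -91.7]
ft_force: [-0.3, 2.6, 8.0]
finger_gap: -0.002
```

>>> play_rows(rows=[[0,0,0,0,0.0007,0,0],[0,0,0,0,0,0,0]])

```text
t: 8.55
eef_pos: [0.5243, -0.2542, 0.0637]
eef_rot: [-89.9, 0.0, -91.7]
ft_force: [-1.1, 3.7, 8.1]
finger_gap: -0.0
```

>>> play_rows(rows=[[0,0,0,0,0.0007,0,0],[0,0,0,0,0,0,0]])

```text
t: 8.75
eef_pos: [0.5243, -0.2541, 0.063]
eef_rot: [-89.9, 0.0, -91.6]
ft_force: [0.1, 3.5, 8.6]
finger_gap: 0.001
```

>>> play_rows(rows=[[0,0,0,0,0.0007,0,0],[0,0,0,0,0,0,0]])

```text
t: 8.95
eef_pos: [0.5243, -0.2541, 0.0623]
eef_rot: [-89.9, 0.0, -91.6]
ft_force: [-0.4, 4.2, 8.4]
finger_gap: -0.002
```

>>> play_rows(rows=[[0,0,0,0,0.0007,0,0],[0,0,0,0,0,0,0]])

```text
t: 9.15
eef_pos: [0.5243, -0.2542, 0.0615]
eef_rot: [-89.9, 0.0, -91.6]
ft_force: [-0.1, 3.9, 6.5]
finger_gap: 0.001
```

>>> play_rows(rows=[[0,0,0,0,0.0009,0,0],[0,0,0,0,0,0,0]])

```text
t: 9.35
eef_pos: [0.5242, -0.2544, 0.0603]
eef_rot: [-89.9, 0.0, -91.7]
ft_force: [0.7, 2.2, 3.7]
finger_gap: 0.001
```

>>> play_rows(rows=[[0,0,0,0,-0.02,0,0],[0,0,0,0,-0.025,0,0.064],[0,0,0,0,0,0.0115,0.064],[0,0,0,0,0,0,0.064],[0,0,0,0,0,0,0.064],[0,0,0,0,0,0,0.064]])

```text
t: 9.95
eef_pos: [0.5342, -0.2548, 0.1037]
eef_rot: [-90.1, 0.0, -91.7]
ft_force: [-0.7, 0.6, -0.1]
finger_gap: 0.751
```

Run:
```python
from h import *
im=get_image("wrist");save(im,"w2",s=1.4);np.savez("w2.npz",**im)
P=wcloud(im)
v,u=np.mgrid[0:420,0:560]
for lo,hi in [(.062,.075),(.045,.058)]:
    m=(P[...,2]>lo)&(P[...,2]<hi)&(P[...,0]<0.58)&(P[...,0]>.49)
    n,l,st,c=cv2.connectedComponentsWithStats(m.astype(np.uint8))
    for i in range(1,n):
        if st[i,4]>100: q=P[l==i];print(st[i],np.round(np.median(q,0),4),cv2.minAreaRect((q[:,:2]*1000).astype(np.float32)))
s=ctrl.state();print(s["t"],s["eef_pos"],s["finger_gap"])
```

```text
[ 45 239  24  28 473] [ 0.5308 -0.09    0.068 ] ((530.0371704101562, -87.87342834472656), (19.903825759887695, 19.23756217956543), 76.93852996826172)
[140 243  30  31 674] [ 0.5285 -0.1726  0.068 ] ((527.3035888671875, -171.59661865234375), (19.03346824645996, 19.475730895996094), 79.17178344726562)
[266 247  32  32 797] [ 0.5251 -0.2548  0.0678] ((524.0324096679688, -254.8356170654297), (19.53813362121582, 19.18224334716797), 73.27228546142578)
[ 133  189   56   83 3066] [ 0.5479 -0.1773  0.0521] ((539.3572387695312, -171.84799194335938), (33.80073547363281, 60.12739944458008), 88.49768829345703)
[ 255  189   54   87 3573] [ 0.5448 -0.2555  0.052 ] ((535.8399658203125, -255.06411743164062), (34.16748809814453, 59.56514358520508), 88.22136688232422)
[  42  191   49   76 2212] [ 0.5488 -0.096   0.0522] ((541.8613891601562, -88.21517944335938), (35.25732421875, 59.676631927490234), 88.00899505615234)
10.0 [ 0.53431075 -0.25482975  0.10387778] 0.7474827867233672
```

View pics/w2.png

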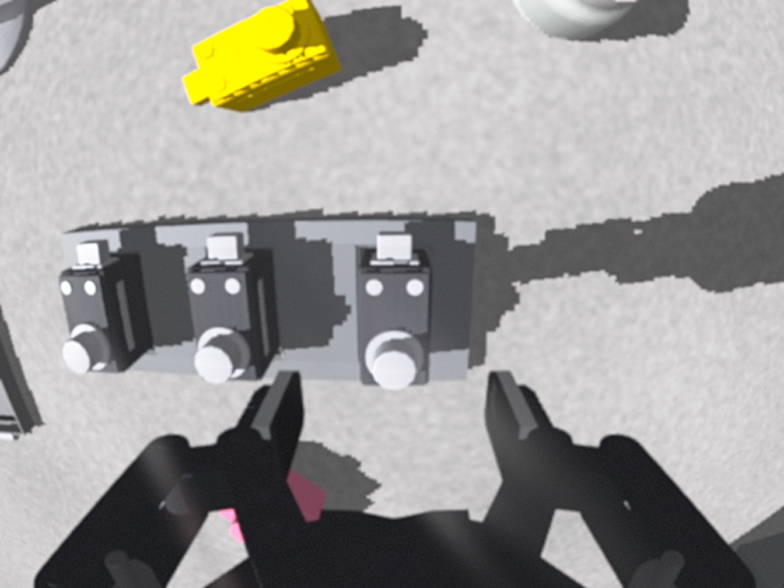

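>>> play_rows(rows=[[0,0,0,0.0003,0.025,0.0013,0.064],[0,0,0,0,0.03,0,0.064],[0,0,0,0,0.02,0,0.064],[0,0,0,0,0.0075,0,0.064],[0,0,0,0,0,0,0.064],[0,0,0,0,0,0,0.064]])

```text
t: 10.6
eef_pos: [0.5369, -0.2555, 0.0231]
eef_rot: [-90.0, -0.0, -91.7]
ft_force: [-0.0, -0.4, -0.2]
finger_gap: 0.749
```

>>> play_rows(rows=[[0,0,0,0,0,0,0.03],[0,0,0,0,0,0,0.03],[0,0,0,0,0,0,0.03],[0,0,0,0,0,0,0.03],[0,0,0,0,0,0,0.03],[0,0,0,0,0,0,0.03]], newtons=60)

```text
t: 11.2
eef_pos: [0.5373, -0.2556, 0.0238]
eef_rot: [-89.9, -0.0, -91.7]
ft_force: [-1.0, 1.2, 6.3]
finger_gap: 0.385
```

>>> play_rows(rows=[[0,0,0,0,-0.01,0,0.03],[0,0,0,0,-0.02,0,0.03],[0,0,0,0,-0.04,0,0.03],[0,0,0,0,-0.04,0,0.03],[0,0,0,0,-0.04,0,0.03],[0,0,0,-0.03,-0.02,0,0.03],[0,0,0,-0.04,0,0,0.03],[0,0,0,-0.045,0,0,0.03]])

```text
t: 12.0
eef_pos: [0.5397, -0.1404, 0.194]
eef_rot: [-89.9, -0.1, -91.8]
ft_force: [-0.2, 0.8, -3.0]
finger_gap: 0.385
```

>>> play_rows(rows=[[0,0,0,-0.045,0,0,0.03],[0,0,0,-0.045,0,0,0.03],[0,0,0,-0.045,0,0,0.03],[0,-0.06,0,-0.045,0,0,0.03],[0,-0.06,0,-0.035,0,0,0.03],[0,0,0,0,0,0,0.03],[0,0,0,0,0,0,0.03]])

```text
t: 12.7
eef_pos: [0.5436, 0.0753, 0.1928]
eef_rot: [-90.0, -0.0, -84.7]
ft_force: [0.2, -0.8, -3.0]
finger_gap: 0.387
```

Run:
```python
from h import *
im=get_image("wrist");save(im,"w3",s=1.4);np.savez("w3.npz",**im)
s=ctrl.state();print(s["t"],s["eef_pos"],s["eef_rot"],s["finger_gap"],s["ft_force"])
```

```text
12.75 [0.54380437 0.07389573 0.19263761] [-9.00205636e+01 -4.65314855e-02 -8.48225468e+01] 0.38602593869032 [ 0.93195078 -0.64146269 -2.50528313]
```

View pics/w3.png

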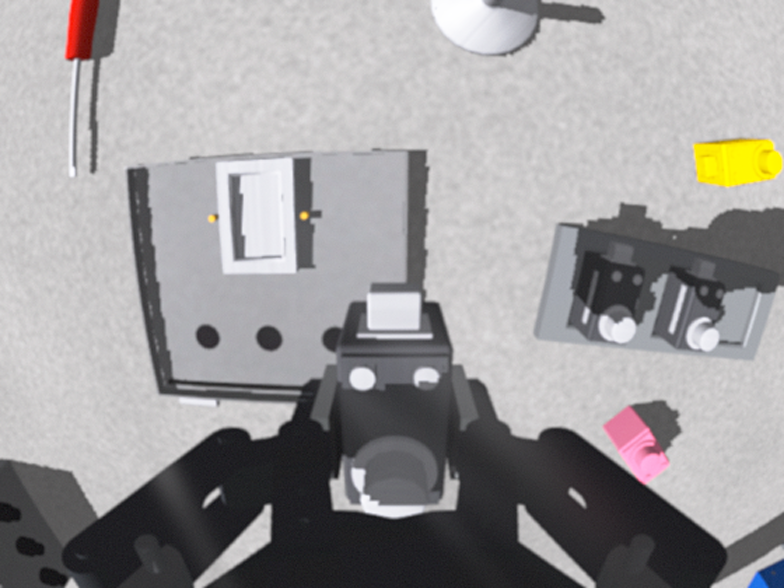

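```bash
cat > seat.py <<'E'
from h import *
import sys
im=dict(np.load(sys.argv[1]));P=wcloud(im)
box=[int(a) for a in sys.argv[2:6]]
v,u=np.mgrid[0:420,0:560]
reg=(u>box[0])&(u<box[2])&(v>box[1])&(v<box[3])
g=im["pixels"].astype(int).mean(2)
print("z hist",np.histogram(P[reg][:,2],bins=np.arange(-0.004,0.024,0.002)))
m=reg&(g>170)
n,l,st,c=cv2.connectedComponentsWithStats(m.astype(np.uint8))
i=1+np.argmax(st[1:,4]);mm=(l==i)
cs,_=cv2.findContours(mm.astype(np.uint8),cv2.RETR_EXTERNAL,cv2.CHAIN_APPROX_NONE)
k=max(cs,key=cv2.contourArea)[:,0,:].astype(float)
W=wplane(im,k[:,0],k[:,1],0.015)
r=cv2.minAreaRect((W[:,:2]*1000).astype(np.float32));print("color block",r)
m=mm&(P[...,2]>0.012)
q=P[m];print("depth block",cv2.minAreaRect((q[:,:2]*1000).astype(np.float32)),np.median(q[:,2]))
(cx,cy),_,_=r
D=(P[...,2]<0.0105)&reg&(np.hypot(P[...,0]-cx/1000,P[...,1]-cy/1000)<0.037)
n,l,st,c=cv2.connectedComponentsWithStats(D.astype(np.uint8))
for i in range(1,n):
    if st[i,4]>150: q=P[l==i];print("pocket floor",st[i],np.median(q[:,2]),cv2.minAreaRect((q[:,:2]*1000).astype(np.float32)))
E
python3 seat.py w3.npz 145 105 232 205
python3 - <<'E'
from h import *
im=dict(np.load("w3.npz"));save(im,"w3a",(80,95,320,290),3.2)
E
```

```text
z hist (array([   0,  152,  407, 2780,  596, 1545,  312,  110,  350, 1875,  356,
          1,    0]), array([-0.004, -0.002,  0.   ,  0.002,  0.004,  0.006,  0.008,  0.01 ,
        0.012,  0.014,  0.016,  0.018,  0.02 ,  0.022]))
color block ((570.986328125, 174.95436096191406), (105.34176635742188, 95.35386657714844), 1.7042701244354248)
depth block ((578.2257690429688, 148.08824157714844), (88.18473815917969, 140.43426513671875), 5.507999420166016) 0.01512657904762807
pocket floor [ 166  124   36   61 1900] 0.007252527246694285 ((572.4854125976562, 180.4036865234375), (62.66071701049805, 36.400421142578125), 4.996645450592041)
pocket floor [210 129  14  53 479] 0.003301824527555397 ((573.81982421875, 144.90794372558594), (54.45207214355469, 12.671269416809082), 4.545557022094727)
```

View pics/w3a.png

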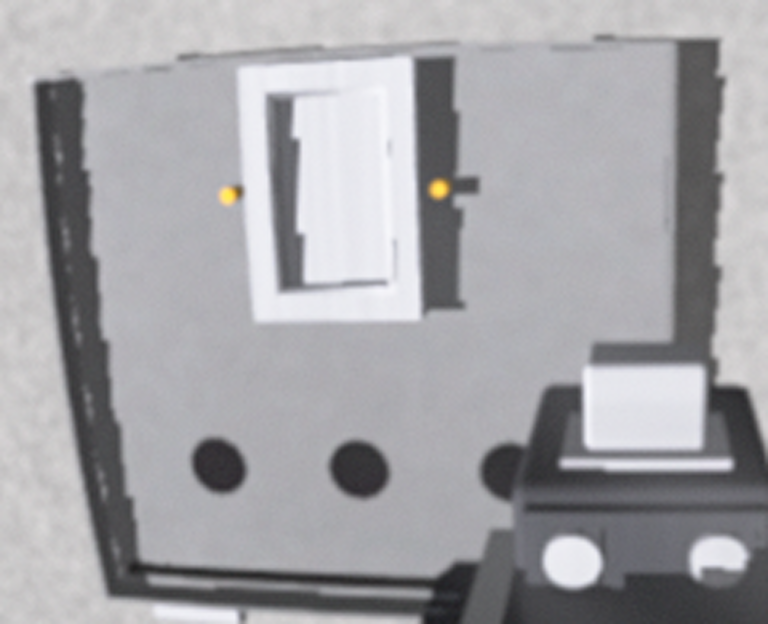

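Run:
```python
from h import *
im=dict(np.load("w3.npz"));P=wcloud(im)
px=im["pixels"].astype(int)
v,u=np.mgrid[0:420,0:560]
m=(px[...,0]-px[...,2]>70)&(u<240)&(u>140)&(v>140)&(v<170)
n,l,st,c=cv2.connectedComponentsWithStats(m.astype(np.uint8))
for i in range(1,n):
    q=P[l==i];print("pin",st[i],np.round(np.median(q,0),4),q[:,2].max())
reg=(u>225)&(u<335)&(v>215)&(v<350)
print(np.histogram(P[reg][:,2],bins=np.arange(0.17,0.26,0.004)))
tcp=np.array([0.5438,0.0739,0.1926])
Rt=R.from_euler("xyz",[-90,0,-84.82],degrees=True).as_matrix()
for lo,hi,n_ in [(.216,.227,"top"),(.233,.244,"btn")]:
    m=reg&(P[...,2]>lo)&(P[...,2]<hi)
    n,l,st,c=cv2.connectedComponentsWithStats(m.astype(np.uint8))
    i=1+np.argmax(st[1:,4]);q=P[l==i]
    L=(q-tcp)@Rt  # tool axes
    print(n_,np.median(q[:,2]),len(q),cv2.minAreaRect((L[:,[0,2]]*1000).astype(np.float32)),L.min(0).round(4),L.max(0).round(4))
# pitch of top
    A=np.c_[L[:,[0,2]],np.ones(len(L))];print("tilt deg",np.degrees(np.linalg.lstsq(A,L[:,1],rcond=None)[0][:2]))
```

```text
pin [214 151   7   6  31] [0.576  0.1438 0.0119] 0.33521845109092413
pin [149 154   6   5  24] [0.5698 0.2157 0.0128] 0.014226363214038806
(array([   0,    6,   70,   71,   84,   66,  119,  179,  193, 1039,  557,
       1206, 4987, 1681,  544,  857,  586,   64,   64,   83,   27,   20]), array([0.17 , 0.174, 0.178, 0.182, 0.186, 0.19 , 0.194, 0.198, 0.202,
       0.206, 0.21 , 0.214, 0.218, 0.222, 0.226, 0.23 , 0.234, 0.238,
       0.242, 0.246, 0.25 , 0.254, 0.258]))
top 0.22097031352138768 7749 ((-1.0596675872802734, 1.855764389038086), (45.46155548095703, 55.156917572021484), 2.27200984954834) [-0.0242 -0.0344 -0.0264] [ 0.0213 -0.0234  0.0292]
tilt deg [0.02347572 3.11613019]
btn 0.23603662969948597 511 ((-0.6561651229858398, -6.533475399017334), (7.839781284332275, 18.412038803100586), 87.63031768798828) [-0.01   -0.0453 -0.0108] [ 0.0084 -0.0404 -0.0026]
tilt deg [-0.21937492 10.68120082]
```

Run:
```python
from h import *
im=dict(np.load("w3.npz"));P=wcloud(im)
tcp=np.array([0.5438,0.0739,0.1926])
Rt=R.from_euler("xyz",[-90,0,-84.82],degrees=True).as_matrix()
v,u=np.mgrid[0:420,0:560]
L=(P-tcp)@Rt
cen=(abs(L[...,0])<0.012)&(u>225)&(u<335)&(v>190)
for z in np.arange(-0.03,0.05,0.003):
    m=cen&(abs(L[...,2]-z)<0.0015)
    if m.sum()>10: print(round(z,3),m.sum(),np.round(np.percentile(-L[m][:,1],[10,50,90])*1000,1))
# side edges of housing: rows at z ~0.01..0.025
```

```text
-0.027 14 [27.7 28.3 29. ]
-0.024 16 [27.8 28.3 29. ]
-0.021 14 [28.3 30.3 40. ]
-0.018 171 [31.  44.1 44.8]
-0.015 292 [30.7 44.2 44.9]
-0.012 399 [-189.3   43.9   44.9]
-0.009 511 [-188.    42.3   44.7]
-0.006 840 [28.5 36.9 44.3]
-0.003 722 [28.  31.4 41.7]
-0.0 420 [27.7 28.5 30.6]
0.003 338 [27.5 28.3 29. ]
0.006 342 [27.7 28.3 29. ]
0.009 368 [27.7 28.4 29.1]
0.012 4382 [73.5 83.4 91.8]
0.015 496 [27.8 28.7 89.5]
0.018 705 [28.1 76.2 88.2]
0.021 1267 [28.3 94.2 99.2]
0.024 470 [27.6 28.4 29.8]
0.027 1061 [ 5.5 24.5 28.1]
0.03 636 [ 8.5 16.4 19.9]
0.033 257 [15.3 16.1 16.9]
0.036 255 [15.3 16.  16.9]
0.039 273 [15.3 16.  16.7]
0.042 328 [ 6.6 12.1 15.9]
```

Run:
```python
from h import *
im=dict(np.load("w3.npz"));P=wcloud(im)
tcp=np.array([0.5438,0.0739,0.1926])
Rt=R.from_euler("xyz",[-90,0,-84.82],degrees=True).as_matrix()
v,u=np.mgrid[0:420,0:560]
L=(P-tcp)@Rt;h=-L[...,1]
reg=(u>225)&(u<335)&(v>190)&(L[...,2]>0)
for a,b in [(6,9),(12,15),(17,19),(19,21),(21,23),(23,25),(25,27)]:
    m=reg&(h>a/1e3)&(h<b/1e3)&(abs(L[...,0])<0.014)
    print(a,b,m.sum(),np.round(np.percentile(L[m][:,2],[10,50,90])*1000,1))
m=reg&(h>.010)&(h<.0165)&(L[...,2]>.033)&(L[...,2]<0.05);print("bolt",np.percentile(L[m][:,2],[50,98]),L[m][:,0].min(),L[m][:,0].max())
m=(u>225)&(u<335)&(v>190)&(h>.0265)&(h<.0295)&(L[...,2]>.018)&(L[...,2]<.027);print("housing y",np.percentile(L[m][:,0],[0,2,50,98,100]))
m=(u>225)&(u<335)&(v>190)&(h>.043)&(h<.046)&(abs(L[...,0])<.02);print("btn",L[m].min(0),L[m].max(0))
```

```text
6 9 127 [28.1 40.9 41.4]
12 15 198 [28.3 37.8 41.3]
17 19 209 [28.1 29.3 35.9]
19 21 230 [28.  28.5 29.6]
21 23 136 [27.8 28.2 28.5]
23 25 315 [26.6 27.7 28.5]
25 27 290 [22.1 26.6 27.8]
bolt [0.03850995 0.04145385] -0.008835816786196788 0.0070548205461286985
housing y [-0.01601788 -0.01558483 -0.00108625  0.01342535  0.01395695]
btn [-0.01988812 -0.04592808 -0.02008926] [ 0.01843976 -0.04300244  0.01401078]
```

>>> play_rows(rows=[[0,0.003,0,-0.034,0,0.013,0.03],[0,0,0,-0.034,0,0.013,0.03],[0,0,0,-0.0346,0,0.0135,0.03],[0,0,0,0,0.02,0,0.03],[0,0,0,0,0.03,0,0.03],[0,0,0,0,0.03,0,0.03],[0,0,0,0,0,0,0.03],[0,0,0,0,0,0,0.03]])

```text
t: 13.55
eef_pos: [0.5745, 0.1789, 0.1127]
eef_rot: [-90.1, -0.0, -85.1]
ft_force: [0.6, 0.3, -2.1]
finger_gap: 0.389
```

Run:
```python
from h import *
im=get_image("wrist");save(im,"w4",s=1.4);np.savez("w4.npz",**im)
s=ctrl.state();print(s["t"],s["eef_pos"],s["eef_rot"],s["finger_gap"],s["ft_force"])
```

```text
13.6 [0.57528337 0.17951774 0.11379941] [-8.99256449e+01  1.52938530e-03 -8.50648702e+01] 0.3862950478783703 [ 1.5136377  -0.09606409 -2.20165909]
```

View pics/w4.png

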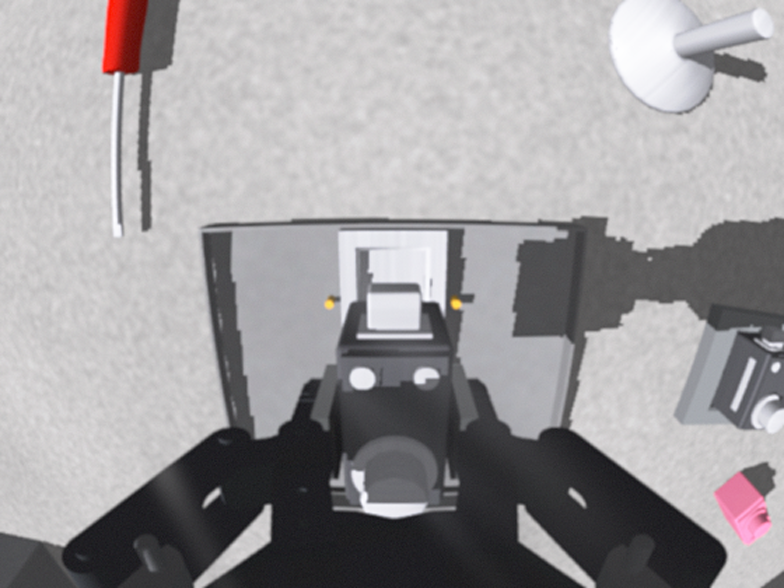

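```bash
cat > rel.py <<'E'
from h import *
import sys
im=dict(np.load(sys.argv[1]));P=wcloud(im);s=ctrl.state()
tcp=np.array([float(a) for a in sys.argv[2:5]]);yaw=float(sys.argv[5])
Rt=R.from_euler("xyz",[-90,0,yaw],degrees=True).as_matrix()
L=(P-tcp)@Rt;z=P[...,2];v,u=np.mgrid[0:420,0:560]
near=(abs(L[...,0])<0.06)&(L[...,2]>-.02)&(L[...,2]<.07)
pr=lambda a:np.round(np.percentile(a,[0,2,50,98,100])*1000,1)
for lz in (.014,.018,.022,.026,.030,.034,.038):
    m=near&(abs(L[...,2]-lz)<.002)&(z>.012)&(z<.018)&(abs(L[...,0])<.035)
    f=near&(abs(L[...,2]-lz)<.002)&(z>.005)&(z<.0095)&(abs(L[...,0])<.025)
    if m.sum()>5: print(lz,"block x",m.sum(),pr(L[m][:,0]),"floor x",f.sum(),pr(L[f][:,0]) if f.sum() else "")
f=near&(z>.005)&(z<.0095)&(abs(L[...,0])<.012);print("floor z",f.sum(),pr(L[f][:,2]))
m=near&(z>.012)&(z<.018)&(abs(L[...,0])<.012);print("block front z",m.sum(),pr(L[m][:,2]))
h=-L[...,1]
m=(u>225)&(u<335)&(v>190)&(h>.010)&(h<.0165)&(L[...,2]>.033)&(L[...,2]<0.05);print("bolt z",pr(L[m][:,2]),"x",pr(L[m][:,0]))
E
python3 rel.py w4.npz 0.5753 0.1795 0.1138 -85.06
```

```text
0.014 block x 149 [-28.7 -28.6  18.4  29.   29.1] floor x 230 [-18.3 -17.6  -0.2  17.5  18. ]
0.018 block x 139 [-28.6 -28.4  18.3  28.9  29. ] floor x 229 [-18.3 -17.6  -0.2  17.5  17.9]
0.022 block x 143 [-29.  -28.4  18.9  28.8  28.9] floor x 240 [-18.3 -18.2  -0.2  17.2  17.9]
0.026 block x 153 [-29.1 -29.  -19.1  28.7  28.8] floor x 190 [-18.3 -17.6  -0.2  17.7  18.4]
0.03 block x 335 [-29.  -28.2  -0.1  27.9  28.6] floor x 0 
0.034 block x 393 [-28.9 -27.9  -0.1  27.7  28.7] floor x 0 
0.038 block x 432 [-28.8 -27.9  -0.1  27.6  28.5] floor x 64 [-25.  -23.1   0.2  23.5  24.6]
floor z 755 [ 8.7  9.1 19.  43.8 44.1]
block front z 592 [28.9 29.1 36.3 43.8 44.1]
bolt z [33.  33.2 37.6 40.7 41.1] x [-6.7 -6.5  1.2  8.8  9.2]
```

>>> play_rows(rows=[[0,0,0,0,0.03,0,0.03],[0,0,0,0,0.015,0,0.03],[0,0,0,0,0,0,0.03],[0,0,0,0,0,0,0.03],[0,0,0,0,0,0,0.03],[0,0,0,0,0,0,0.03],[0,0,0,0,0,0,0.03]])

```text
t: 14.3
eef_pos: [0.5747, 0.1804, 0.0683]
eef_rot: [-89.9, 0.0, -85.0]
ft_force: [-0.7, -0.5, -1.4]
finger_gap: 0.386
```

Run:
```python
from h import *
s=ctrl.state();print(s["t"],s["eef_pos"],s["eef_rot"])
im=get_image("wrist");save(im,"w5",s=1.4);np.savez("w5.npz",**im)
s=ctrl.state();print(s["t"],s["eef_pos"],s["eef_rot"],s["finger_gap"],s["ft_force"])
import os
os.system("python3 rel.py w5.npz %f %f %f %f"%(*s["eef_pos"],s["eef_rot"][2]))
```

```text
0.014 block x 159 [-28.3 -27.6  21.1  29.5  29.6] floor x 78 [-17.2 -17.2  13.9  19.2  19.2]
0.018 block x 208 [-28.2 -27.8 -17.2  29.2  29.4] floor x 103 [-17.1 -17.   13.1  19.1  19.2]
0.022 block x 205 [-27.8 -27.8 -17.7  29.2  29.5] floor x 195 [-17.  -16.9   2.   19.   19.1]
0.026 block x 207 [-27.8 -27.6 -17.6  29.1  29.6] floor x 336 [-16.9 -16.3   1.3  19.   19.5]
0.03 block x 387 [-28.2 -27.4   0.7  28.8  29.6] floor x 2 [-4.4 -4.   7.5 18.9 19.4]
0.034 block x 579 [-28.2 -27.    0.7  28.4  29.5] floor x 0 
0.038 block x 611 [-28.  -27.    1.3  28.7  29.8] floor x 2 [13.5 13.7 17.3 20.8 21. ]
floor z 401 [19.1 22.4 26.1 44.4 44.5]
block front z 839 [29.7 29.9 36.8 44.4 44.6]
bolt z [33.  33.2 38.4 41.6 41.8] x [-7.3 -7.   0.3  8.2  8.6]
14.3 [0.57471896 0.18039316 0.06826265] [-8.99345813e+01  8.72967403e-03 -8.49711864e+01]
14.35 [0.57461434 0.18037014 0.0680929 ] [-8.99493731e+01  6.99528535e-03 -8.49717862e+01] 0.3864341413251562 [-0.04107702  0.26331799 -2.62766618]
```

View pics/w5.png

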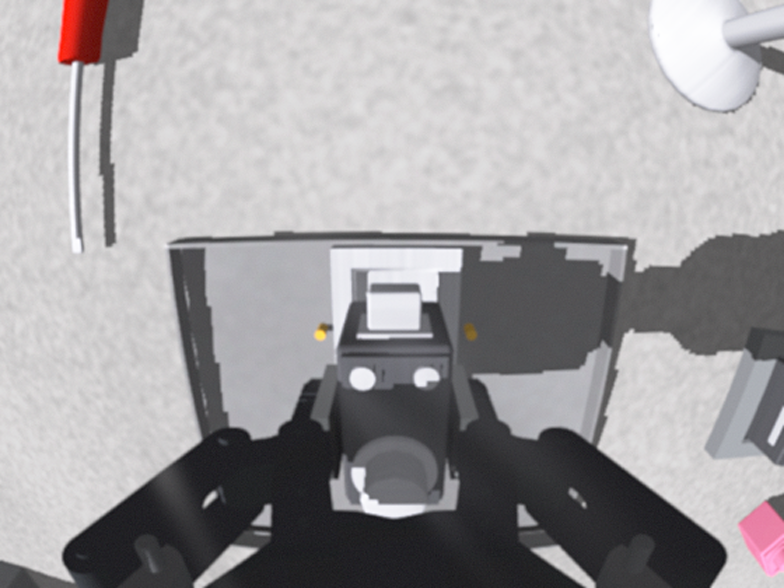

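>>> play_rows(rows=[[0,0,0,0.0002,0.01,-0.0003,0.03],[0,0,0,0,0.015,0,0.03],[0,0,0,0,0.008,0,0.03],[0,0,0,0,0.002,0,0.03],[0,0,0,0,0,0,0.03]])

```text
t: 14.85
eef_pos: [0.5735, 0.1797, 0.032]
eef_rot: [-90.1, -0.1, -85.0]
ft_force: [-2.0, -1.9, 5.3]
finger_gap: 0.387
```

>>> play_rows(rows=[[0,0,0,0,0.002,0,0.03],[0,0,0,0,0.002,0,0.03],[0,0,0,0,0,0,0.03]])

```text
t: 15.15
eef_pos: [0.5755, 0.18, 0.0297]
eef_rot: [-89.9, -0.0, -85.0]
ft_force: [-0.6, -2.6, 12.9]
finger_gap: 0.384
```

>>> play_rows(rows=[[0,0,0,0,0.001,0,0.03],[0,0,0,0,0,0,0.03],[0,0,0,0,0,0,0.03]])

```text
t: 15.45
eef_pos: [0.5759, 0.18, 0.0292]
eef_rot: [-89.8, -0.0, -85.0]
ft_force: [0.3, -2.3, 15.7]
finger_gap: 0.389
```

Run:
```python
from h import *
im=get_image("wrist");save(im,"w6",s=1.4);np.savez("w6.npz",**im)
save(im,"w6a",(200,140,360,380),2.5)
s=ctrl.state();print(s["t"],s["eef_pos"],s["eef_rot"],s["finger_gap"],s["ft_force"],s["wrist_torque"])
import os
os.system("python3 rel.py w6.npz %f %f %f %f"%(*s["eef_pos"],s["eef_rot"][2]))
P=wcloud(im);tcp=s["eef_pos"]
Rt=R.from_euler("xyz",[-90,0,-85],degrees=True).as_matrix()
v,u=np.mgrid[0:420,0:560];L=(P-tcp)@Rt
cen=(abs(L[...,0])<0.012)&(u>225)&(u<335)&(v>190)
for z in np.arange(-0.03,0.03,0.006):
    m=cen&(abs(L[...,2]-z)<0.002)
    if m.sum()>10: print(round(z,3),m.sum(),np.round(np.percentile(P[m][:,2],[10,50,90])*1000,1))
```

```text
0.014 block x 210 [-28.6 -28.1  21.5  29.3  29.5] floor x 0 
0.018 block x 272 [-28.7 -28.5 -18.7  29.   29.1] floor x 2 [-17.7 -17.    0.7  18.3  19.1]
0.022 block x 304 [-28.5 -28.1  18.1  29.2  29.6] floor x 58 [-17.7 -17.6  13.7  19.   19.1]
0.026 block x 390 [-28.6 -28.   -9.5  28.8  29.2] floor x 129 [-17.5 -17.4  10.9  18.9  19. ]
0.03 block x 501 [-28.6 -27.8  -9.3  28.8  29.7] floor x 0 
0.034 block x 666 [-28.3 -27.7   0.   28.6  29.4] floor x 0 
0.038 block x 847 [-28.6 -27.6  -0.2  28.5  29.7] floor x 46 [-24.9 -24.7 -13.8  21.7  23.1]
floor z 133 [23.3 23.7 42.9 43.3 43.4]
block front z 894 [24.9 25.4 38.2 43.2 43.4]
bolt z [33.  33.2 37.1 40.6 40.9] x [-7.3 -7.2  0.4  8.3  8.5]
15.5 [0.57591291 0.17998555 0.02914574] [-8.98027541e+01 -1.47051078e-02 -8.49938087e+01] 0.3846162010166356 [-0.04177379 -2.44528433 15.74195955] [-0.65529979  0.61117218  0.10850177]
-0.03 15 [59.3 59.7 60.4]
-0.024 23 [59.  60.  60.6]
-0.018 100 [61.3 74.5 75.5]
-0.012 458 [61.4 74.6 75.5]
-0.006 862 [60.3 69.5 74.7]
-0.0 602 [57.3 58.3 61. ]
0.006 464 [56.6 57.4 58.1]
0.012 4698 [ 57.6 112.2 120.8]
0.018 961 [ 56.1  58.9 120.7]
0.024 717 [21.8 56.  57.8]
```

View pics/w6a.png

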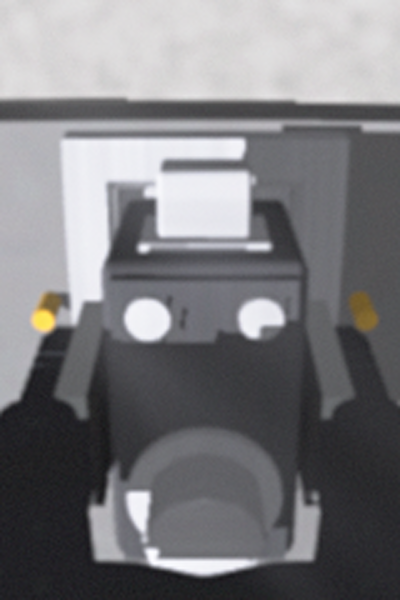

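>>> play_rows(rows=[[0,0,0,0,-0.006,0,0.03],[0,0,0,0,-0.01,0,0.03],[0.073,0,0,0,0,0,0.03],[0,0,0,0,0,0.0014,0.03],[0,0,0,0,0,0,0.03],[0,0,0,0,0,0,0.03],[0,0,0,0,0,0,0.03],[0,0,0,0,0,0,0.03]])

```text
t: 16.3
eef_pos: [0.5756, 0.1801, 0.0433]
eef_rot: [-85.9, 0.0, -85.0]
ft_force: [-0.0, -0.7, -2.1]
finger_gap: 0.383
```

```bash
cat > lev.py <<'E'
from h import *
import sys,os
n=sys.argv[1]
im=get_image("wrist");np.savez(n+".npz",**im)
save(im,n+"a",(200,140,360,380),2.5)
s=ctrl.state();print(s["t"],s["eef_pos"],s["eef_rot"],s["finger_gap"],s["ft_force"],s["wrist_torque"])
os.system("python3 rel.py %s.npz %f %f %f %f"%(n,*s["eef_pos"],s["eef_rot"][2]))
P=wcloud(im);tcp=s["eef_pos"]
Rt=R.from_euler("xyz",[-90,0,-85],degrees=True).as_matrix()
v,u=np.mgrid[0:420,0:560];L=(P-tcp)@Rt
cen=(abs(L[...,0])<0.012)&(u>225)&(u<335)&(v>190)
for z in np.arange(-0.036,0.045,0.003):
    m=cen&(abs(L[...,2]-z)<0.0015)
    if m.sum()>10: print(round(z,3),m.sum(),np.round(np.percentile(P[m][:,2],[10,50,90])*1000,1))
E
python3 lev.py w7
```

```text
0.014 block x 184 [-28.7 -28.4  21.5  29.4  29.6] floor x 0 
0.018 block x 225 [-28.4 -28.2 -19.   29.2  29.4] floor x 0 
0.022 block x 261 [-28.3 -28.  -17.5  29.   29.2] floor x 131 [-17.6 -17.4  11.9  18.9  19. ]
0.026 block x 262 [-28.1 -27.8 -17.8  28.9  29.6] floor x 120 [-17.4 -17.4  11.8  18.7  19. ]
0.03 block x 434 [-28.7 -27.8  -9.5  28.8  29.5] floor x 0 
0.034 block x 723 [-28.4 -27.1   0.8  28.4  29.4] floor x 0 
0.038 block x 719 [-28.4 -27.5   0.2  28.2  29.5] floor x 130 [-24.9 -24.   -1.   23.9  24.7]
floor z 150 [20.9 21.7 39.4 43.5 43.7]
block front z 851 [28.4 30.7 37.1 43.4 43.6]
bolt z [33.  33.2 37.2 39.8 39.9] x [-7.3 -7.2  0.8  8.3  8.6]
16.35 [0.57553093 0.18007355 0.04334233] [-8.58531705e+01 -1.07554428e-03 -8.49844322e+01] 0.38472568994000617 [ 0.26674749 -0.34551784 -1.68599302] [ 0.01635548  0.12232524 -0.0399005 ]
-0.03 29 [71.1 71.9 72.5]
-0.027 15 [71.6 72.1 72.4]
-0.024 13 [71.6 71.9 72.5]
-0.021 71 [73.9 87.3 87.9]
-0.018 262 [74.5 87.6 88.4]
-0.015 338 [74.5 87.5 88.4]
-0.012 371 [74.4 87.5 88.3]
-0.009 612 [74.  84.4 88.1]
-0.006 904 [73.2 78.9 87.2]
-0.003 439 [71.3 72.8 74.8]
0.0 371 [71.  71.8 72.7]
0.003 363 [71.  71.8 72.7]
0.006 4438 [117.2 127.3 135.6]
0.009 470 [ 71.1  71.8 124.2]
0.012 869 [ 71.4 125.9 140.1]
0.015 1155 [ 71.6 138.8 143.8]
0.018 413 [71.3 72.6 73.8]
0.021 475 [71.  72.1 73.6]
0.024 615 [68.2 71.2 72.2]
0.027 982 [47.2 62.8 68.1]
0.03 276 [36.4 59.4 60.2]
0.033 446 [14.6 58.9 60. ]
0.036 499 [14.4 58.6 60. ]
0.039 529 [14.8 55.3 59.8]
```

>>> play_rows(rows=[[0,0,0,0,0.003,0,0.03],[0,0,0,0,0.003,-0.0003,0.03],[0,0,0,0,0.002,-0.0001,0.03],[0,0,0,0,0,0,0.03],[0,0,0,0,0,0,0.03],[0,0,0,0,0,0,0.03]])

```text
t: 16.95
eef_pos: [0.5757, 0.1802, 0.0357]
eef_rot: [-85.8, 0.0, -85.0]
ft_force: [0.2, 0.6, -2.3]
finger_gap: 0.387
```

>>> play_rows(rows=[[0,0,0,0,0.001,-7e-05,0.03],[0,0,0,0,0.001,-7e-05,0.03],[0,0,0,0,0.001,-7e-05,0.03],[0,0,0,0,0,0,0.03]])

```text
t: 17.35
eef_pos: [0.5755, 0.1801, 0.0324]
eef_rot: [-85.8, -0.0, -85.0]
ft_force: [-0.8, 0.3, -2.0]
finger_gap: 0.388
```

>>> play_rows(rows=[[0,0,0,0,0.001,-7e-05,0.03],[0,0,0,0,0.001,-7e-05,0.03],[0,0,0,0,0,0,0.03]])

```text
t: 17.65
eef_pos: [0.5755, 0.1801, 0.0304]
eef_rot: [-85.8, -0.0, -85.0]
ft_force: [-0.8, 0.3, -2.2]
finger_gap: 0.386
```

>>> play_rows(rows=[[0,0,0,0,0.001,-7e-05,0.03],[0,0,0,0,0.001,-7e-05,0.03],[0,0,0,0,0,0,0.03]])

```text
t: 17.95
eef_pos: [0.5755, 0.1801, 0.0284]
eef_rot: [-85.8, -0.0, -85.0]
ft_force: [-0.3, -0.2, -2.5]
finger_gap: 0.386
```

>>> play_rows(rows=[[0,0,0,0,0.001,-7e-05,0.03],[0,0,0,0,0.001,-7e-05,0.03],[0,0,0,0,0,0,0.03]])

```text
t: 18.25
eef_pos: [0.5755, 0.1801, 0.0264]
eef_rot: [-85.8, -0.0, -85.0]
ft_force: [0.1, -1.0, -2.3]
finger_gap: 0.386
```

>>> play_rows(rows=[[0,0,0,0,0.001,-7e-05,0.03],[0,0,0,0,0.0005,-4e-05,0.03],[0,0,0,0,0,0,0.03]])

```text
t: 18.55
eef_pos: [0.5756, 0.1801, 0.0249]
eef_rot: [-85.8, -0.0, -85.0]
ft_force: [1.0, 0.3, -1.6]
finger_gap: 0.386
```

Free entry; continue to floor contact.

>>> play_rows(rows=[[0,0,0,0,0.0007,-5e-05,0.03],[0,0,0,0,0,0,0.03]])

```text
t: 18.75
eef_pos: [0.5757, 0.1802, 0.0245]
eef_rot: [-85.8, -0.0, -85.0]
ft_force: [-1.9, -0.1, 0.0]
finger_gap: 0.385
```

>>> play_rows(rows=[[0,0,0,0,0.0007,-5e-05,0.03],[0,0,0,0,0,0,0.03]])

```text
t: 18.95
eef_pos: [0.5757, 0.1802, 0.0245]
eef_rot: [-85.8, -0.0, -85.0]
ft_force: [-2.8, -2.0, 8.2]
finger_gap: 0.387
```

```bash
python3 lev.py w8
```

```text
0.014 block x 210 [-27.8 -27.7  21.9  29.3  29.9] floor x 0 
0.018 block x 259 [-28.2 -27.9  20.4  29.4  29.7] floor x 0 
0.022 block x 318 [-28.5 -27.9 -17.7  29.2  29.8] floor x 18 [-17.3 -17.3  18.9  19.3  19.3]
0.026 block x 419 [-28.2 -27.7  -9.7  29.3  29.9] floor x 91 [-17.3 -17.2  11.9  19.2  19.4]
0.03 block x 526 [-28.1 -27.5  10.4  29.   29.7] floor x 0 
0.034 block x 615 [-28.4 -27.7  -8.6  28.8  29.6] floor x 0 
0.038 block x 841 [-28.2 -27.2   0.8  28.7  29.9] floor x 140 [-25.  -24.5  -4.1  23.   24.7]
floor z 140 [25.8 26.  39.3 43.3 43.5]
block front z 765 [26.1 26.5 38.4 43.3 43.4]
bolt z [33.1 33.3 37.2 39.7 39.9] x [-7.2 -7.2  0.4  8.3  8.6]
19.0 [0.57571405 0.18020981 0.02452827] [-8.57887869e+01 -1.35400241e-02 -8.49712411e+01] 0.3886683417159674 [-4.6298074  -1.26335885  8.17859326] [-0.18312311  0.77421873 -0.03129123]
-0.03 28 [52.5 53.  53.4]
-0.027 19 [52.6 53.  53.5]
-0.024 13 [52.8 53.3 54. ]
-0.021 83 [55.2 68.4 69.2]
-0.018 256 [55.7 68.8 69.6]
-0.015 341 [55.7 68.9 69.6]
-0.012 402 [55.5 68.6 69.6]
-0.009 599 [55.2 65.2 69.4]
-0.006 894 [54.4 60.  68.3]
-0.003 442 [52.5 53.9 55.8]
0.0 357 [52.4 53.  53.8]
0.003 358 [52.2 53.  53.9]
0.006 4516 [ 98.3 108.5 116.8]
0.009 410 [52.2 52.9 53.9]
0.012 944 [ 52.5 108.9 123. ]
0.015 1079 [ 52.8 119.9 124.8]
0.018 421 [52.5 53.8 55.1]
0.021 472 [52.4 53.5 54.9]
0.024 604 [49.5 52.4 53.4]
0.027 969 [27.7 43.8 49.1]
0.03 299 [14.8 40.6 41.4]
0.033 320 [15.  40.6 41.4]
0.036 431 [14.5 40.2 41.3]
0.039 709 [ 8.1 31.3 41. ]
0.042 154 [15.1 16.  16.7]
```

View pics/w8a.png

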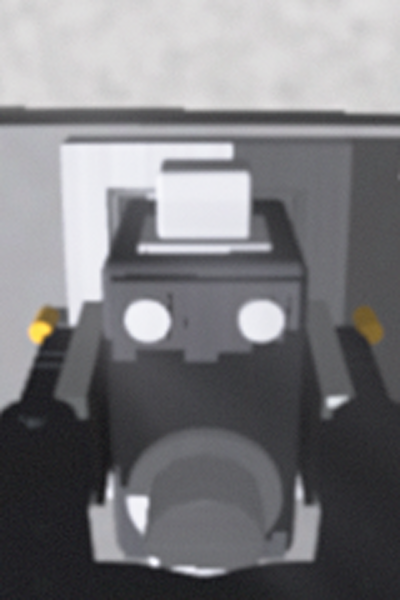

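>>> play_rows(rows=[[0,0,0,0,-0.0006,0,0.04],[0,0,0,0,0,0,0.06],[0,0,0,0,0,0,0.06],[0,0,0,0,0,0,0.06],[0,0,0,0,0,0,0.06],[0,0,0,0,0,0,0.06]])

```text
t: 19.6
eef_pos: [0.5756, 0.1802, 0.0242]
eef_rot: [-85.8, -0.0, -85.0]
ft_force: [0.8, 1.3, -0.3]
finger_gap: 0.705
```

>>> play_rows(rows=[[0,0,0,0,-0.01,0.0007,0.06],[0,0,0,0,-0.03,0.002,0.06],[0,0,0,0,-0.04,0.003,0.06],[-0.0735,0,0,0,-0.04,0,0],[0,0,0,0,0,0,0],[0,0,0,0,0,0,0],[0,0,0,0,0,0,0],[0,0,0,0,0,0,0]])

```text
t: 20.4
eef_pos: [0.5716, 0.1796, 0.1431]
eef_rot: [-90.1, -0.0, -85.0]
ft_force: [-0.5, 0.7, -0.4]
finger_gap: 0.002
```

Run:
```python
from h import *
im=get_image("wrist");save(im,"w9",s=1.4);np.savez("w9.npz",**im)
P=wcloud(im);v,u=np.mgrid[0:420,0:560]
near=(np.hypot(P[...,0]-.5725,P[...,1]-.1804)<.06)
for lo,hi in [(.062,.075),(.047,.058)]:
    m=(P[...,2]>lo)&(P[...,2]<hi)&near
    n,l,st,c=cv2.connectedComponentsWithStats(m.astype(np.uint8))
    for i in range(1,n):
        if st[i,4]>100:
            q=P[l==i];A=np.c_[q[:,:2],np.ones(len(q))]
            print(st[i],np.round(np.median(q,0),4),cv2.minAreaRect((q[:,:2]*1000).astype(np.float32)),np.degrees(np.linalg.lstsq(A,q[:,2],rcond=None)[0][:2]))
s=ctrl.state();print(s["t"],s["eef_pos"],s["eef_rot"],s["finger_gap"])
```

```text
[268 226  27  27 583] [0.562  0.1786 0.0689] ((560.7907104492188, 178.49855041503906), (18.879491806030273, 19.101150512695312), 15.765710830688477) [-7.10123191 -0.60965692]
[ 259  178   45   74 2609] [0.581  0.1808 0.053 ] ((572.5408935546875, 179.55654907226562), (59.822174072265625, 34.05864334106445), 5.021245002746582) [-1.5206945   0.09938362]
20.45 [0.57162391 0.17967726 0.14312936] [-9.01393961e+01 -3.16355409e-02 -8.49499425e+01] 0.0037912498354331675
```

View pics/w9.png

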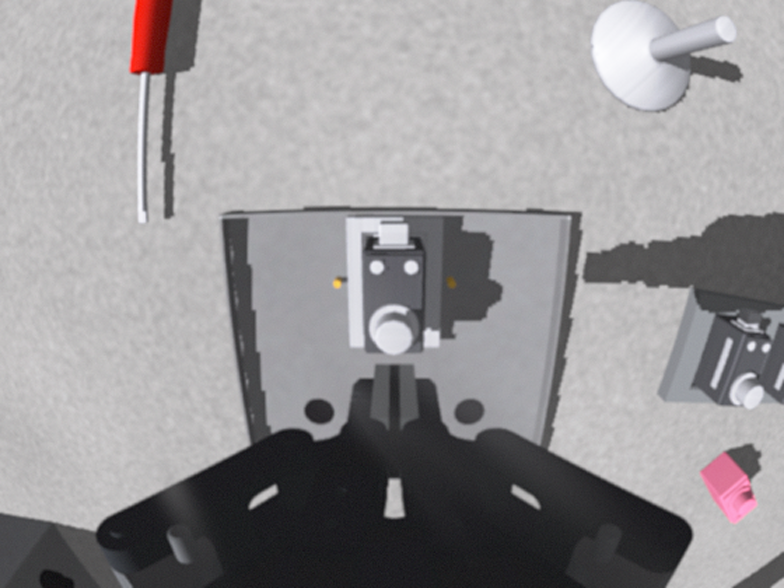

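>>> play_rows(rows=[[0,0,0,0.0002,0.02,-0.011,0],[0,0,0,0,0.03,0,0],[0,0,0,0,0.015,0,0],[0,0,0,0,0.005,0,0],[0,0,0,0,0,0,0],[0,0,0,0,0,0,0]])

```text
t: 21.05
eef_pos: [0.5622, 0.1791, 0.0751]
eef_rot: [-90.0, 0.0, -85.0]
ft_force: [-0.4, -0.5, -0.2]
finger_gap: -0.0
```

>>> play_rows(rows=[[0,0,0,0.0005,0.004,-0.001,0],[0,0,0,0,0.002,0,0],[0,0,0,0,0.001,0,0],[0,0,0,0,0,0,0]])

```text
t: 21.45
eef_pos: [0.5609, 0.1781, 0.0678]
eef_rot: [-90.0, -0.0, -85.0]
ft_force: [0.2, -0.3, 3.3]
finger_gap: 0.001
```

>>> play_rows(rows=[[0,0,0,0,0.001,0,0],[0,0,0,0,0.001,0,0],[0,0,0,0,0,0,0]])

```text
t: 21.75
eef_pos: [0.5609, 0.1782, 0.0658]
eef_rot: [-90.0, -0.0, -85.0]
ft_force: [-0.4, -1.0, 6.5]
finger_gap: 0.001
```

>>> play_rows(rows=[[0,0,0,0,0.001,0,0],[0,0,0,0,0,0,0]])

```text
t: 21.95
eef_pos: [0.5609, 0.1782, 0.065]
eef_rot: [-90.0, -0.0, -85.0]
ft_force: [-1.8, -0.4, 7.8]
finger_gap: 0.004
```

>>> play_rows(rows=[[0,0,0,0,0.001,0,0],[0,0,0,0,0,0,0]])

```text
t: 22.15
eef_pos: [0.561, 0.1782, 0.0641]
eef_rot: [-90.0, -0.0, -85.0]
ft_force: [-1.3, -1.8, 9.1]
finger_gap: 0.001
```

>>> play_rows(rows=[[0,0,0,0,0.001,0,0],[0,0,0,0,0,0,0]])

```text
t: 22.35
eef_pos: [0.561, 0.1782, 0.0631]
eef_rot: [-90.0, -0.0, -85.0]
ft_force: [-0.5, -1.2, 7.9]
finger_gap: -0.004
```

>>> play_rows(rows=[[0,0,0,0,0.0008,0,0],[0,0,0,0,0,0,0]])

```text
t: 22.55
eef_pos: [0.561, 0.1782, 0.0621]
eef_rot: [-90.0, -0.0, -85.0]
ft_force: [-0.5, -1.0, 6.7]
finger_gap: 0.004
```

>>> play_rows(rows=[[0,0,0,0,0.0008,0,0],[0,0,0,0,0,0,0]])

```text
t: 22.75
eef_pos: [0.5609, 0.1782, 0.061]
eef_rot: [-90.0, 0.0, -85.0]
ft_force: [0.5, -0.6, 4.4]
finger_gap: 0.003
```

>>> play_rows(rows=[[0,0,0,0,0.0007,0,0],[0,0,0,0,0,0,0]])

```text
t: 22.95
eef_pos: [0.561, 0.1782, 0.0608]
eef_rot: [-90.0, -0.0, -85.0]
ft_force: [-1.7, -1.2, 9.3]
finger_gap: 0.002
```

>>> play_rows(rows=[[0,0,0,0,-0.01,0,0],[0,0,0,0,-0.03,0,0],[0,0,0,0,-0.04,0,0],[0,0,0,0,-0.04,0,0],[0,0,0,0,0,0,0],[0,0,0,0,0,0,0],[0,0,0,0,0,0,0],[0,0,0,0,0,0,0]])

```text
t: 23.75
eef_pos: [0.5598, 0.1778, 0.1785]
eef_rot: [-90.2, -0.0, -85.0]
ft_force: [0.3, 0.6, 0.0]
finger_gap: -0.0
```

Run:
```python
from h import *
im=get_image("wrist");save(im,"w10",s=1.4)
P=wcloud(im)
near=(np.hypot(P[...,0]-.5725,P[...,1]-.1804)<.06)
for lo,hi in [(.062,.075),(.047,.058)]:
    m=(P[...,2]>lo)&(P[...,2]<hi)&near
    n,l,st,c=cv2.connectedComponentsWithStats(m.astype(np.uint8))
    for i in range(1,n):
        if st[i,4]>100: q=P[l==i];print(st[i],np.round(np.median(q,0),4),cv2.minAreaRect((q[:,:2]*1000).astype(np.float32)))
im=get_image("top");save(im,"top1",s=1.4)
s=ctrl.state();print(s["t"],s["eef_pos"],s["ft_force"])
```

```text
[269 197  24  25 469] [0.5613 0.1786 0.069 ] ((560.6131591796875, 178.30120849609375), (19.268917083740234, 18.936431884765625), 5.492676258087158)
[ 260  155   41   68 2146] [0.5803 0.1806 0.053 ] ((573.0076293945312, 179.65025329589844), (59.2912712097168, 34.15359115600586), 5.179685115814209)
23.85 [0.56001801 0.17795614 0.17878604] [ 0.09143108  0.7899187  -0.08340555]
```

View pics/w10.png

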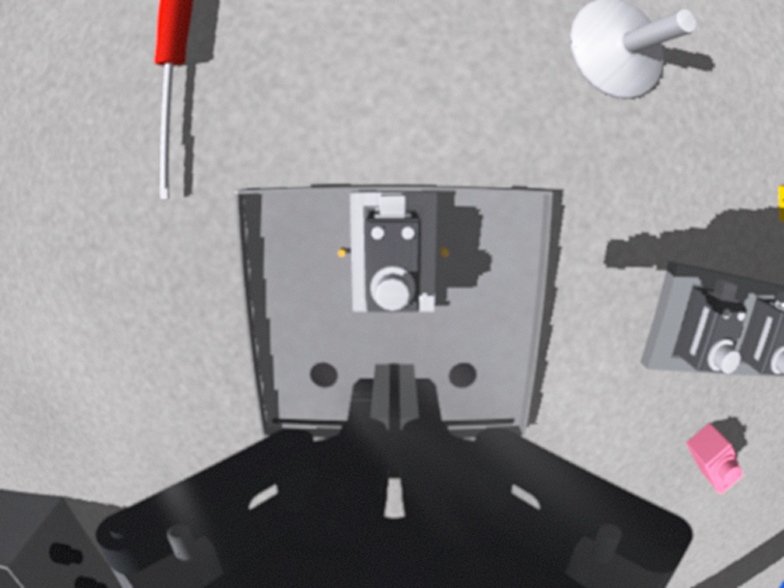

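View pics/top1.png

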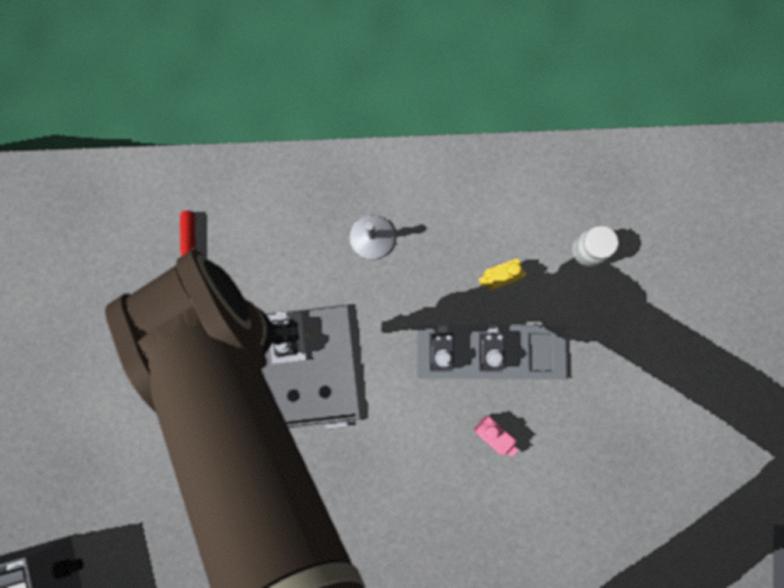

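The fitted latch sits home at about (393,255) in the wrist picture: its top is at 0.053 m, it stands upright, and the bolt points over the free edge. In the top picture the other two latches are still in their pockets at (442,350) and (493,350), the third pocket at (541,352) is empty, and nothing else has moved.

```bash
python3 -c "
from station import ctrl
print(ctrl.close_job())"
```

```text
the job is handed in; nothing more can be done
None
```

The fit latch is set home in the door seat, its button clicked again when I checked it there, and the job is handed in at about 24 s of the 67 s.

**Finding it:** I pushed all three buttons where the latches stood in the tray.

| Latch (pocket, tray y) | What the push showed | Verdict |
|---|---|---|
| Middle (0) | 11.5 N after only about 2 mm, no click, stopped there | too stiff |
| +y side (+84 mm) | peaked at about 4 N, then dropped | too weak |
| −y side (−84 mm) | climbed to about 8.6 N, then dropped to 3.7 N | fit for use |

**Fitting it:** The first try at the seat caught on the rear edge at about 16 N and tilted the latch about 4° in the grip. I lifted it, levelled it, and lowered it again slowly. It then went in with no noticeable contact force until it touched the floor.

**Last checks:**
- **Seating:** The top is at 53 mm, which is the 7 mm floor plus the 46 mm housing. It is level, turned within about 0.2° of the seat as measured, and the bolt points over the free edge.
- **Click:** The fitted button peaked at about 9 N, fell to 4.4 N, then rose at its stop and sprang back when I let go.
- **Rest of the bench:** The other two latches are in their pockets, and the foot, jar and pink and yellow look-alikes have not moved. The driver was partly hidden by the arm in the last top picture, but what showed of it looked unmoved. The gripper is clear of everything.

No check failed apart from that first seating try.

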